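# Plug back in its row, cover held ready over the studs

### The arm

A 6-joint arm with a two-finger parallel gripper is mounted at the origin on the work surface. World frame = base frame: x ahead of the robot, y to its left, z up, the work surface at z = 0. Lengths are in m, angles in rad, forces in N, time in s.
With the tool pointing down it reaches from about 0.325 to 0.9 m from the base axis. Payload 6.1 kg.
Tool frame: the origin (TCP) lies where the fingers leave the gripper's body, on its centre line; the fingertips stand 70 mm ahead of it and the grasp point (between the pads) lies 51 mm ahead of it; z points along the fingers, y is the direction in which the jaws open and shut (so a half turn about z gives the same grasp; the last joint's range is limited). The gripper opens to 87 mm and grips with 3 to 60 N. Pads are 19 mm wide; open, the fingers measure 117 mm over their backs; the gripper's body (75 mm by 190 mm) begins 51 mm behind the grasp point.
Start: joints at [-0.126, 0.22, 1.526, -0, 1.395, -0.126], TCP at [0.625, -0, 0.292] pointing down, gripper open.
Joint ranges: [-2.98, 2.98], [-0.91, 2.08], [0.09, 2.57], [-1.24, 4.39], [0.2, 2.65], [-2.68, 2.68]. Speed limits (rad/s): [2.57, 2.57, 3.01, 3.14, 3.14, 3.14].

### API

Orientations are given as a rotation vector (axis times angle).
In Python, from workcell import bot, cams, job gives the robot as it stands. The module is installed in compiled form; this text tells all that it offers.
- The arm moves only by the tool play_rows, never from a script. Its argument "plan" is a list of rows, each a list of 2 entries, a list of its own where there are three numbers: the shift along the world's x, y, z in cm, then the turn, a rotation vector about the world's x, y, z in rad. A call has exactly 10 rows; each row is the pose to reach, as a shift and turn from the pose commanded when the call began; what a row does not reach only later rows make up. A row lasts 1/10 s, in which the tool goes at most 50 mm and 8.59 degrees, less where a joint would pass 70% of its speed; a pose out of reach is approached as far as the arm can. A call with a gripper value outside its range is refused whole. "gripper" is the opening, from -1 (shut) to 1 (fully open), set as the call begins (left out, the last holds). The fingers move at their own pace and stop on an object; "force" is the grip in N (left out, the last holds). Time passes only in rows, so rows that repeat a pose let the fingers close, or fill a call up. It gives the time, the measured TCP pose, the force and the opening at its end, in the units of the state.
- bot.observe(): the state, without advancing time (a new reading comes with each control period).
- cams.snapshot(name): name is "scene" or "side" or "wrist"; returns a dict with "img" (384x512x3 uint8, red, green, blue), "intrinsics" (3x3 intrinsics, pixels), "pose" (4x4, takes a point from camera to world coordinates). Camera axes: x right, y down, z forward; pixel columns grow to the right and rows downward; lengths in m; the calibration is good to about 2 mm. A picture is of the moment at which its call begins. There is no depth.
- job.sign_off(): hands the job in, once; it reports no verdict.
The state is a dict: "clock": time; "qpos": joint angles; "qvel": joint speeds; "joint_efforts": joint torques, N m; "ee_pos": TCP position; "tcp_rot": TCP orientation; "ft_force": force on the tool from outside, world axes, zero at the start; "ft_torque": the same for the moment, N m; "grip_width": opening from 0.0 (shut) to 1.0 (fully open).
Only numpy, scipy, OpenCV 4.12 (cv2) and the standard library are available. Lean on these libraries where they do the work, as an engineer would, in place of code of your own. Each camera call takes 0.05 s, during which the arm holds its last target.

### The job

Get the pump housing ready for its cover: pull the blanking plug out of the housing's bore and stand it on the free round pad of the low white shelf, centred, so that the three plugs make one neat row. Then pick up the two-hole cover, carry it level over the shaft on its stands and finish holding it in the gripper, level and still, one to two centimetres above the tips of the two studs with its two holes lined up over them; never touch the housing with the cover, do not lower it or let go. Do not touch the shaft or its stands, and leave everything else where it is.

Things in the scene. Friction and masses are not known exactly. Their poses are not given: they have to be found in the camera images.
- plug_c (a point): Blanking plug in the housing's bore; point at its centre, half-way up; z up its axis. Aluminium, round, 55 mm tall, about 0.15 kg. From the bottom: spigot 34 mm across, 0 to 12 mm; flange 46 mm across, 12 to 17 mm; plain head 28 mm across, 17 to 55 mm (grip its upper half). The spigot is 12 mm deep in the 40 mm bore (3 mm play all round), flange resting on the housing; it lifts straight out.
- plug_a_c (a point): A plug of the same shape standing on the shelf, in the row; the point is its centre, half-way up. Leave it.
- plug_b_c (a point): The other plug of the same shape standing on the shelf, in the row; the point is its centre, half-way up. Leave it.
- free_place (a point): Centre of the bare pad, on the upper face of the low white shelf, 50 mm above the table (board 130 mm in x, 240 mm in y). Three flat black pads, 50 mm across, flush, lie 75 mm apart in a row along the shelf's y; two carry a plug, and the bare one may be left, middle or right. Frame: y along the row, z up. A plug stands on its pad on the end of its spigot.
- cover_c (a point): Two-hole cover lying flat on the table; point at its centre, half-way up, 25 mm above its underside. Bare aluminium, 50 mm tall, about 0.35 kg: plate 50 (x) by 125 (y) by 10 mm thick, a 13 mm hole 48 mm either side of centre along y; on its middle a flat-sided boss 24 (x) by 44 mm (y) up to the top. Grip the boss, fingers closing along x, fingertips above the plate.
- cover: The same cover; origin at the centre of its underside.
- studs (a point): Point midway between the tips of the two studs that stand up from the pump housing, at the tips' height; y along the line of the studs, z up. Studs 8 mm thick, 35 mm tall, 48 mm either side of the centre along y, tips 95 mm above the table. The bore with the plug lies midway between them. Fixed.
- housing: The pump housing, a fixed grey block 100 mm (x) by 150 mm (y) and 60 mm high (116 by 164 mm at the foot), origin at the centre of its underside.
- shaft (a point): Middle of the steel shaft that lies on two grey stands between the cover and the housing, roughly pointing away from the robot; the frame's x runs along the shaft. Shaft 260 mm long, 26 mm thick, collars 34 mm; centre line 97 mm and highest point 114 mm above the table. Fixed.
- rack: The shaft with its two stands; origin on the table under the middle of the shaft.
- piston_c (a point): Bystander: standing aluminium piston, 72 mm across, 62 mm tall; centre.
- liner_c (a point): Bystander: standing steel tube, 76 mm across, 75 mm tall; centre.
- bearing_c (a point): Bystander: flat bearing ring, 60 mm across, 18 mm tall; centre.
- gear_c (a point): Bystander: gear wheel lying flat, 90 mm across, 30 mm tall at the hub; centre.
- tin_c (a point): Bystander: steel can, 66 mm across, 95 mm tall; centre.
- jar_c (a point): Bystander: brown glass jar, 60 mm across, 85 mm tall; centre.
- bolt_c (a point): Bystander: large lying bolt, about 90 mm long, 27 mm tall; centre.
There are look-alikes about, which are no part of the job. What is shaped like the part that bears plug_c but green or purple is not meant.

How it is judged:
By the outcome, as a careful person would: the job done as asked, in the order asked, and still so for the second after the job is handed in, while the arm keeps its last pose, push and grip.
It also fails if it takes over 66 s, if anything falls off the work surface, if the arm or the gripper's body presses on something with over 40 N, if the wrist force passes 120 N, or if a joint passes its speed limit or range.

## Working session

There is one attempt and no reset: what is moved stays moved. The work goes in short steps, Python scripts to look and compute and a tool call to move; the robot and the scene stay as the last step left them, time stands still between calls to the robot, and variables do not carry over. Pictures are saved under pics/ and viewed, and the job is handed in when it is done.

Besides the shell and the picture viewer there is one more tool, called after "Call:" as a command line: name --argument value ..., lists and objects as JSON in quotes. play_rows: Moves the arm, as the interface text tells. Its arguments: {"type":"object","properties":{"plan":{"type":"array"},"gripper":{"type":"number"},"force":{"type":"number"}},"required":["plan"]}

```bash
mkdir -p pics
cat > h.py <<'E'
import numpy as np, cv2
from workcell import bot, cams, job
def snap(n,f):
    s=cams.snapshot(n); cv2.imwrite('pics/'+f+'.png',cv2.cvtColor(s['img'],cv2.COLOR_RGB2BGR)); np.savez('pics/'+f+'.npz',**s); return s
def load(f): return np.load('pics/'+f+'.npz')
def ray(s,u,v):
    d=s['pose'][:3,:3]@np.linalg.inv(s['intrinsics'])@np.array([u,v,1.]); return s['pose'][:3,3],d/np.linalg.norm(d)
def onz(s,u,v,z):
    o,d=ray(s,u,v); return o+d*(z-o[2])/d[2]
def proj(s,p):
    T=np.linalg.inv(s['pose']); c=T[:3,:3]@np.asarray(p)+T[:3,3]; k=s['intrinsics']@c; return k[:2]/k[2]
def tri(a,b):
    (o1,d1),(o2,d2)=a,b
    A=np.stack([d1,-d2],1); t=np.linalg.lstsq(A,o2-o1,rcond=None)[0]
    p,q=o1+t[0]*d1,o2+t[1]*d2; return (p+q)/2,np.linalg.norm(p-q)
E
python3 - <<'E'
from h import *
np.set_printoptions(precision=4,suppress=True)
for n in ['scene','side','wrist']:
    s=snap(n,n+'0'); print(n,s['pose'],s['intrinsics'][0,0])
print(bot.observe())
E
```

```text
scene [[ 0.6599  0.6107 -0.4378  0.9642]
 [ 0.7513 -0.544   0.3737 -0.3467]
 [-0.0099 -0.5755 -0.8177  0.8429]
 [ 0.      0.      0.      1.    ]] 373.529281886197
side [[-0.9963 -0.0749  0.0412  0.4911]
 [-0.0839  0.7635 -0.6403  0.9343]
 [ 0.0165 -0.6415 -0.767   1.2179]
 [ 0.      0.      0.      1.    ]] 491.8847716808146
wrist [[ 1.      0.0003 -0.0028  0.6239]
 [-0.0005 -0.9558 -0.2939  0.0812]
 [-0.0027  0.2939 -0.9558  0.3826]
 [ 0.      0.      0.      1.    ]] 315.4368597990963
{'clock': 0.15, 'qpos': array([-0.1261,  0.2211,  1.5274,  0.    ,  1.3947, -0.1261]), 'qvel': array([ 0.002 , -0.0015, -0.004 ,  0.0016,  0.0004, -0.0003]), 'joint_efforts': array([  0.0005, -49.5192, -38.7882,   0.07  ,   0.0531,  -0.0001]), 'ee_pos': array([0.6246, 0.    , 0.2914]), 'tcp_rot': array([-2.2206, -2.2205,  0.0015]), 'ft_force': array([-0.4077, -0.1092, -1.0312]), 'ft_torque': array([-0.0043,  0.0488,  0.0278]), 'grip_width': 0.9981727269387329}
```

View pics/scene0.png

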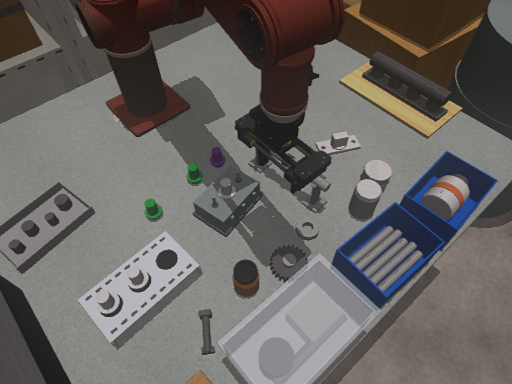

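View pics/side0.png

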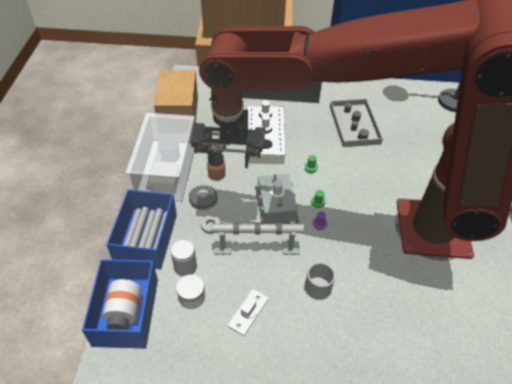

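View pics/wrist0.png

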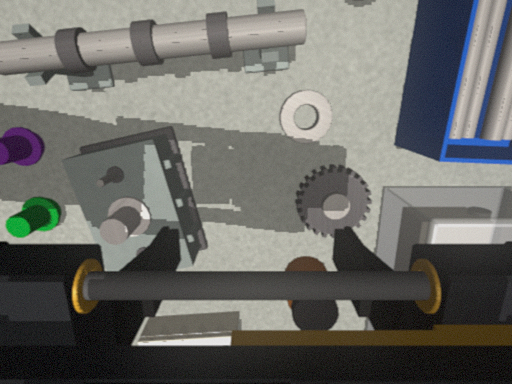

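Run:
```python
from h import *
a=cv2.imread('pics/scene0.png')
c=cv2.resize(a[130:340,70:270],None,fx=3.8,fy=2.85*0+2.85,interpolation=cv2.INTER_CUBIC) if 0 else cv2.resize(a[135:335,75:275],(600,600),interpolation=cv2.INTER_CUBIC)
d=cv2.resize(a[110:230,190:390],(800,480),interpolation=cv2.INTER_CUBIC)
cv2.imwrite('pics/c1.png',c);cv2.imwrite('pics/c2.png',d)
b=cv2.imread('pics/side0.png')
cv2.imwrite('pics/c3.png',cv2.resize(b[90:340,190:350],(384,600),interpolation=cv2.INTER_CUBIC))
```

```text
(no output)
```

View pics/c1.png

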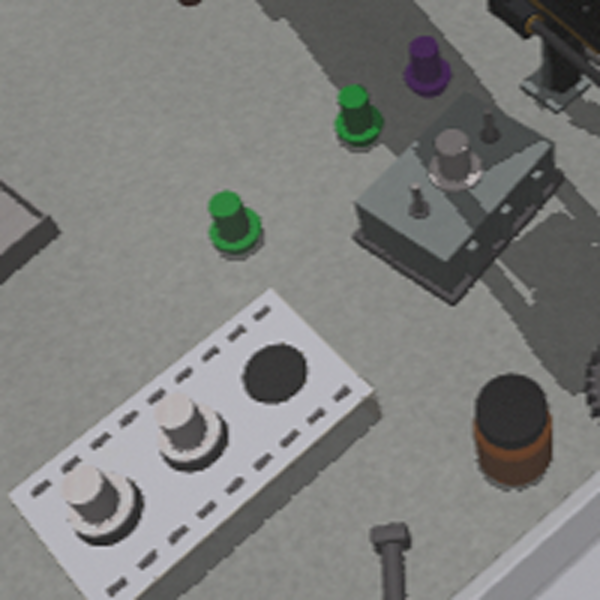

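View pics/c2.png

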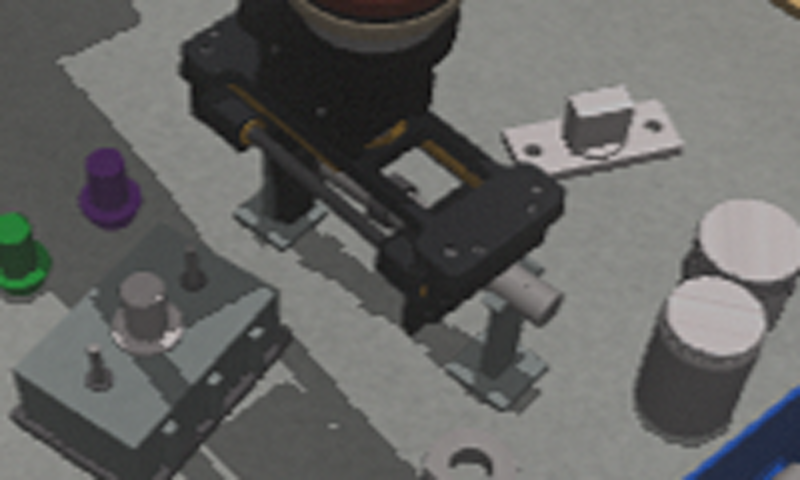

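View pics/c3.png

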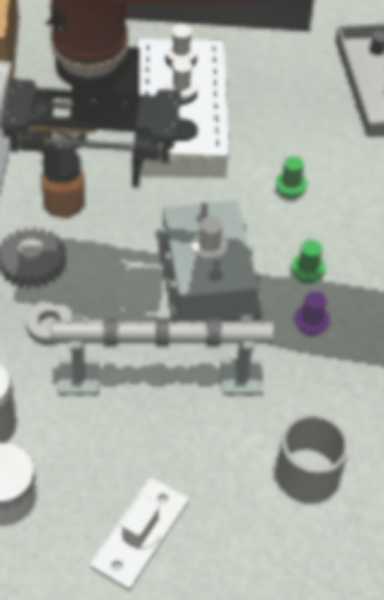

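Run:
```python
from h import *
np.set_printoptions(precision=4,suppress=True)
s=load('scene0');d=load('side0');w=load('wrist0')
C=lambda x,y:(75+x/3,135+y/3)
D=lambda x,y:(190+x/2.4,90+y/2.4)
E=lambda x,y:(190+x/4,110+y/4)
for n,p,q,z in [('plug',C(452,140),D(211,222),.103),('stud-',C(417,187),D(203,207),.095),('stud+',C(489,114),D(216,256),.095),('pad',C(275,373),None,.05),
 ('A',C(175,408),D(182,63),.105),('B',C(83,480),D(181,32),.105),('coverh1',E(534,150),D(163,497),.01),('coverh2',E(653,126),D(117,564),.01),('shaftend+',E(542,302),None,.097)]:
    print(n,onz(s,*p,z),onz(d,*q,z) if q else '',tri(ray(s,*p),ray(d,*q)) if q else '')
print('wrist plug',onz(w,122,226,.103))
```

```text
plug [ 0.4878 -0.0443  0.103 ] [ 0.4834 -0.0479  0.103 ] (array([ 0.4855, -0.0453,  0.1038]), np.float64(0.005124066606969064))
stud- [ 0.5011 -0.092   0.095 ] [ 0.4949 -0.0795  0.095 ] (array([ 0.4949, -0.0886,  0.0849]), np.float64(4.6135299297685714e-05))
stud+ [ 0.4819 -0.0004  0.095 ] [0.4742 0.0002 0.095 ] (array([0.4768, 0.0001, 0.0923]), np.float64(0.006207056634842426))
pad [ 0.5391 -0.2649  0.05  ]  
A [ 0.5444 -0.3384  0.105 ] [ 0.5402 -0.3414  0.105 ] (array([ 0.542 , -0.3393,  0.1049]), np.float64(0.0045175998702739785))
B [ 0.5486 -0.4122  0.105 ] [ 0.5463 -0.4088  0.105 ] (array([ 0.5466, -0.4126,  0.1017]), np.float64(0.00032085984556225444))
coverh1 [0.5222 0.2908 0.01  ] [0.515  0.2902 0.01  ] (array([0.5181, 0.2911, 0.0086]), np.float64(0.006718235095700143))
coverh2 [0.5653 0.3752 0.01  ] [0.5586 0.3756 0.01  ] (array([0.5615, 0.376 , 0.0082]), np.float64(0.006042457524467659))
shaftend+ [0.6578 0.1353 0.097 ]  
wrist plug [ 0.4941 -0.0395  0.103 ]
```

Call:
play_rows --plan '[[[-1,-0.5,0],[0,0,0.02]],[[-3,-1.5,0],[0,0,0.06]],[[-5,-2.5,0],[0,0,0.1]],[[-7,-3.5,0],[0,0,0.14]],[[-9,-4.5,0],[0,0,0.18]],[[-11,-5.2,0],[0,0,0.21]],[[-12.6,-5.8,0],[0,0,0.21]],[[-13.5,-6,0],[0,0,0.21]],[[-13.5,-6,0],[0,0,0.21]],[[-13.5,-6,0],[0,0,0.21]]]'

```text
clock: 1.15
ee_pos: [0.4904, -0.0599, 0.2924]
tcp_rot: [1.976, 2.441, 0.001]
ft_force: [-0.4, 0.2, 0.7]
grip_width: 1.004
```

Run:
```python
from h import *
np.set_printoptions(precision=4,suppress=True)
s=snap('wrist','w1'); print(s['pose'])
o=bot.observe();print(o['clock'],o['ee_pos'],o['tcp_rot'],o['ft_force'])
a=cv2.imread('pics/w1.png');cv2.imwrite('pics/w1b.png',cv2.resize(a,(800,600),interpolation=cv2.INTER_CUBIC))
```

```text
[[ 0.9782  0.1986  0.061   0.4726]
 [ 0.2078 -0.9349 -0.2876  0.0194]
 [-0.0001  0.294  -0.9558  0.3838]
 [ 0.      0.      0.      1.    ]]
1.2 [ 0.4906 -0.0598  0.2924] [1.9759 2.4418 0.0006] [ 0.1916 -0.3146 -0.2441]
```

View pics/w1b.png

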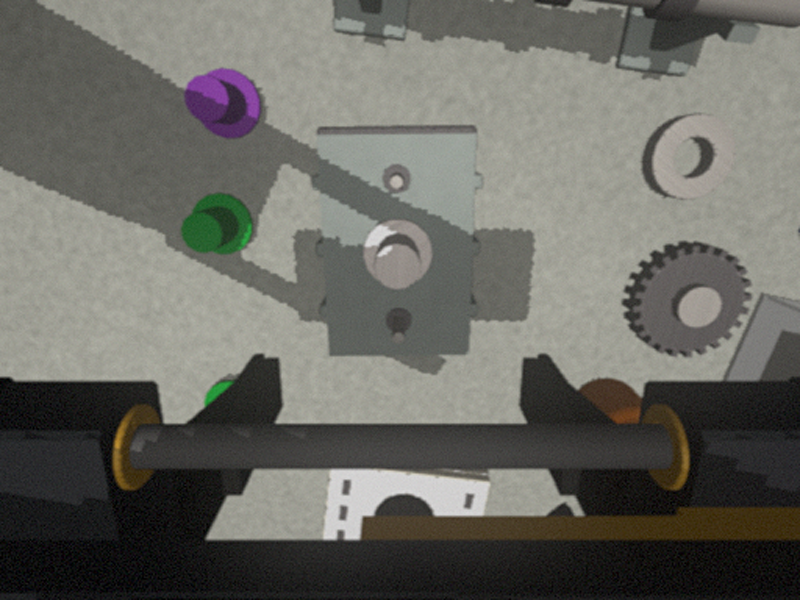

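Run:
```python
from h import *
a=cv2.imread('pics/w1.png')
c=cv2.resize(a[95:230,195:315],(640,720),interpolation=cv2.INTER_LANCZOS4)
cv2.imwrite('pics/w1c.png',cv2.resize(c,(533,600)))
```

```text
(no output)
```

View pics/w1c.png

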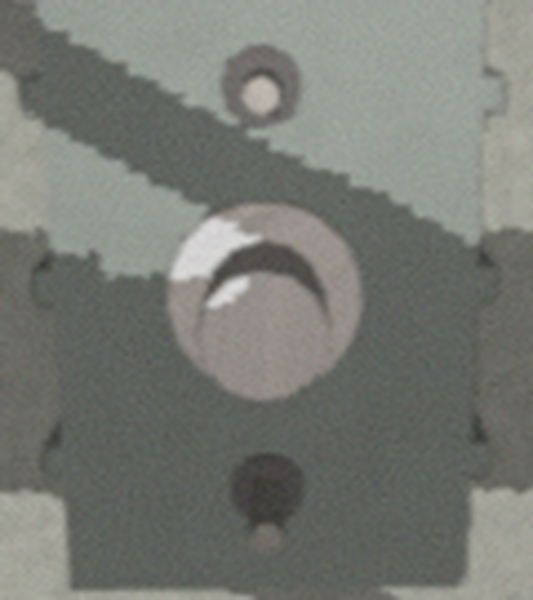

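Run:
```python
from h import *
np.set_printoptions(precision=4,suppress=True)
w=load('w1');d=load('side0');s=load('scene0')
a=onz(w,253.6,116.2,.095);b=onz(w,254.2,215.9,.095);p=onz(w,254.0,170.2,.103)
print(a,b,(a+b)/2,np.linalg.norm(a-b),np.arctan2(-(a-b)[0],(a-b)[1]),p)
# housing top outline in side/scene checks
print(proj(d,a),proj(d,b),proj(d,p),proj(s,a),proj(s,b),proj(s,p))
# flange centre
print(onz(w,195+264/4.444-.4,95+301/4.444-.4,.065))
# grip point in image (tool centre line):
```

```text
[0.4741 0.0009 0.095 ] [ 0.4943 -0.0923  0.095 ] [ 0.4842 -0.0457  0.095 ] 0.09533168328410913 0.21304867647607137 [ 0.4843 -0.0455  0.103 ]
[280.0182 196.8308] [275.0149 173.182 ] [277.5705 183.0707] [236.4421 170.9694] [212.2052 195.6766] [224.4247 181.0887]
[ 0.4842 -0.0462  0.065 ]
```

Call:
play_rows --plan '[[[-0.3,0.7,-1],[0,0,0]],[[-0.6,1.4,-3],[0,0,0]],[[-0.6,1.4,-5],[0,0,0]],[[-0.6,1.4,-7],[0,0,0]],[[-0.6,1.4,-9],[0,0,0]],[[-0.6,1.4,-11],[0,0,0]],[[-0.6,1.4,-12.5],[0,0,0]],[[-0.6,1.4,-13.8],[0,0,0]],[[-0.6,1.4,-14.7],[0,0,0]],[[-0.6,1.4,-15.1],[0,0,0]]]'

```text
clock: 2.2
ee_pos: [0.4836, -0.0456, 0.1401]
tcp_rot: [-1.975, -2.441, 0.001]
ft_force: [-0.1, -0.4, 0.2]
grip_width: 1.001
```

Run:
```python
from h import *
np.set_printoptions(precision=4,suppress=True)
s=snap('wrist','w2')
o=bot.observe();print(o['clock'],o['ee_pos'],o['tcp_rot'],o['ft_force'])
a=cv2.imread('pics/w2.png');cv2.imwrite('pics/w2b.png',cv2.resize(a,(800,600),interpolation=cv2.INTER_CUBIC))
```

```text
2.25 [ 0.4836 -0.0457  0.1401] [-1.9753 -2.4412  0.0009] [-1.1245  0.4111 -0.3188]
```

View pics/w2b.png

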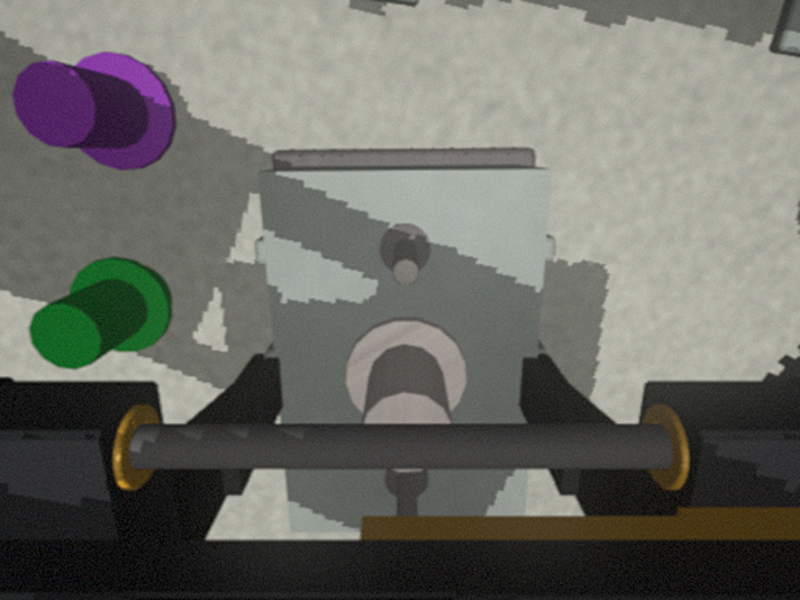

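Call:
play_rows --plan '[[[0.1,0,0],[0,0,0]],[[0.1,0,0],[0,0,0]],[[0.1,0,0],[0,0,0]],[[0.1,0,0],[0,0,0]],[[0.1,0,0],[0,0,0]],[[0.1,0,0],[0,0,0]],[[0.1,0,0],[0,0,0]],[[0.1,0,0],[0,0,0]],[[0.1,0,0],[0,0,0]],[[0.1,0,0],[0,0,0]]]' --gripper -1 --force 25

```text
clock: 3.25
ee_pos: [0.485, -0.046, 0.1412]
tcp_rot: [-1.976, -2.442, 0.0]
ft_force: [0.1, -0.1, -1.3]
grip_width: 0.319
```

Run:
```python
from h import *
np.set_printoptions(precision=4,suppress=True)
s=snap('wrist','w3')
o=bot.observe();print(o['clock'],o['ee_pos'],o['tcp_rot'],o['ft_force'],o['grip_width']*87)
a=cv2.imread('pics/w3.png');cv2.imwrite('pics/w3b.png',cv2.resize(a,(800,600),interpolation=cv2.INTER_CUBIC))
```

```text
3.3 [ 0.485  -0.046   0.1412] [ 1.9764  2.442  -0.    ] [ 0.8541 -0.2044 -0.4026] 27.55629155471835
```

View pics/w3b.png

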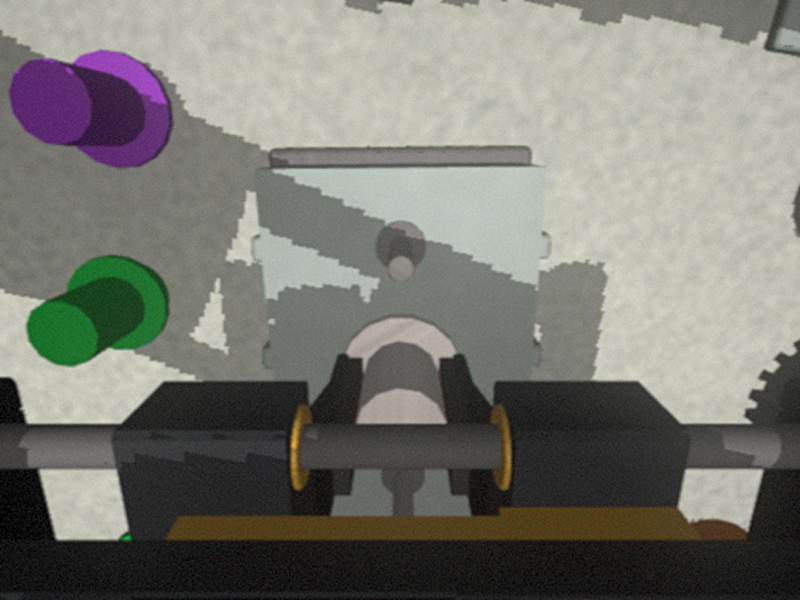

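Call:
play_rows --plan '[[[0,0,0.4],[0,0,0]],[[0,0,0.9],[0,0,0]],[[0,0,1.5],[0,0,0]],[[0,0,2.5],[0,0,0]],[[0,0,4],[0,0,0]],[[0,0,6],[0,0,0]],[[0,0,8],[0,0,0]],[[0,0,10],[0,0,0]],[[0,0,11],[0,0,0]],[[0,0,11],[0,0,0]]]'

```text
clock: 4.3
ee_pos: [0.486, -0.0462, 0.2534]
tcp_rot: [1.974, 2.439, 0.003]
ft_force: [0.2, -0.7, -1.8]
grip_width: 0.314
```

Run:
```python
from h import *
np.set_printoptions(precision=4,suppress=True)
s=snap('side','s1')
o=bot.observe();print(o['clock'],o['ee_pos'],o['tcp_rot'],o['ft_force'],o['grip_width']*87)
a=cv2.imread('pics/s1.png');cv2.imwrite('pics/s1b.png',cv2.resize(a[80:260,180:340],(640,600*180*640//160//720//1*1 if 0 else 600),interpolation=cv2.INTER_CUBIC))
s=snap('wrist','w4');a=cv2.imread('pics/w4.png');cv2.imwrite('pics/w4b.png',cv2.resize(a,(800,600)))
```

```text
4.35 [ 0.4853 -0.0461  0.2519] [1.9754 2.4409 0.001 ] [ 0.3827 -0.2526 -2.1099] 27.29221483908402
```

View pics/s1b.png

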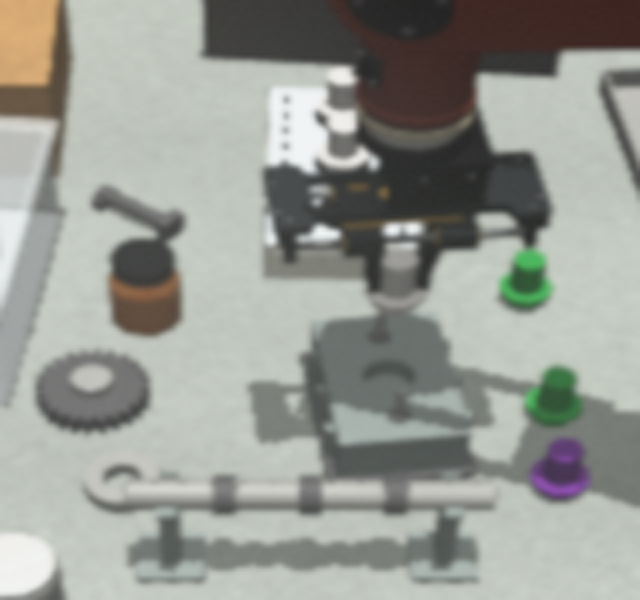

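View pics/w4b.png

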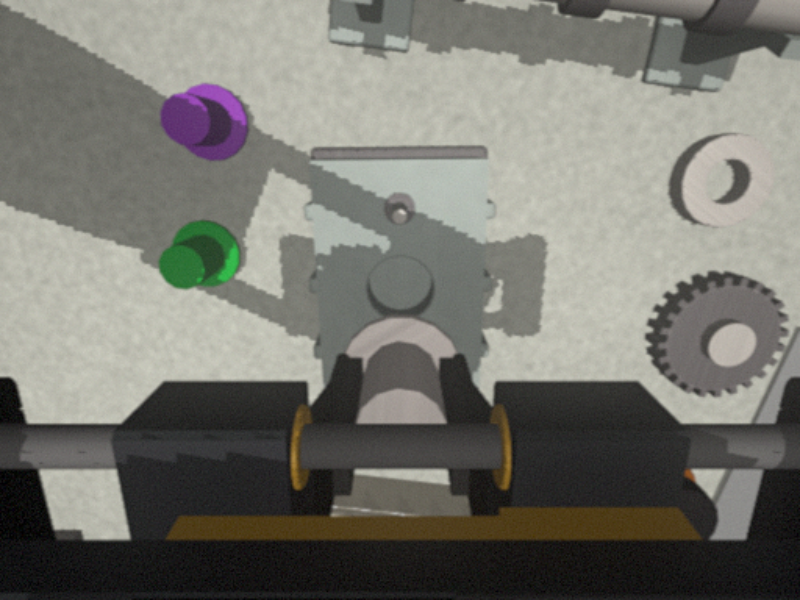

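Call:
play_rows --plan '[[[0.3,-1.2,0],[0,0,0]],[[0.8,-4,0],[0,0,-0.03]],[[1.5,-8,0],[0,0,-0.06]],[[2.3,-12,0],[0,0,-0.09]],[[3.2,-16,0],[0,0,-0.12]],[[4,-20,0],[0,0,-0.15]],[[4.6,-23,0],[0,0,-0.15]],[[5,-25,0],[0,0,-0.15]],[[5,-25.4,0],[0,0,-0.15]],[[5,-25.4,0],[0,0,-0.15]]]'

```text
clock: 5.4
ee_pos: [0.5342, -0.3008, 0.2497]
tcp_rot: [-2.154, -2.284, 0.0]
ft_force: [0.6, -0.1, -2.4]
grip_width: 0.315
```

Run:
```python
from h import *
np.set_printoptions(precision=4,suppress=True)
s=snap('wrist','w5');a=cv2.imread('pics/w5.png');cv2.imwrite('pics/w5b.png',cv2.resize(a,(800,600)))
o=bot.observe();print(o['clock'],o['ee_pos'],o['tcp_rot'],o['ft_force'],o['grip_width']*87)
```

```text
5.45 [ 0.5344 -0.2998  0.25  ] [-2.1527 -2.2847  0.0001] [ 0.9176  1.1382 -0.969 ] 27.668283371247547
```

View pics/w5b.png

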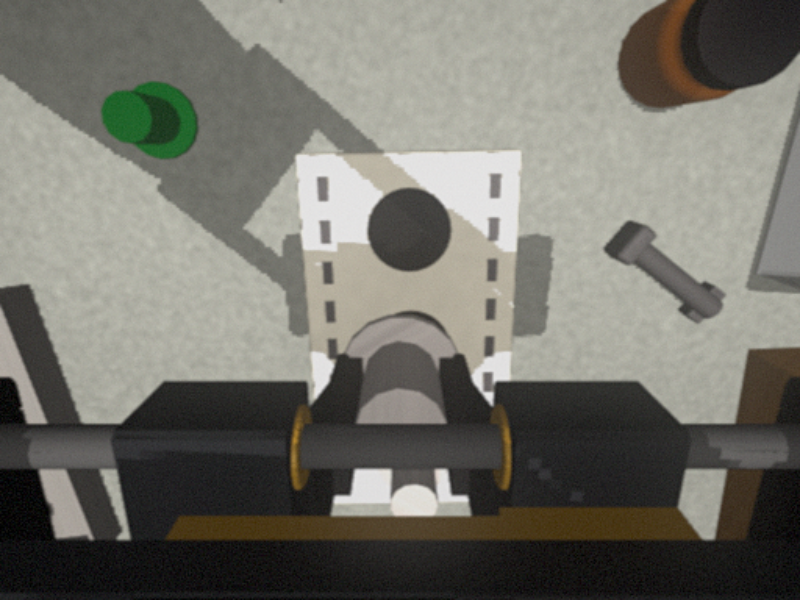

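Run:
```python
from h import *
np.set_printoptions(precision=4,suppress=True)
w=load('w5');g=cv2.cvtColor(w['img'],cv2.COLOR_RGB2GRAY)
m=(g<75).astype(np.uint8)
m[:, :215]=0;m[:,310:]=0;m[:110]=0;m[185:]=0
n,l,st,c=cv2.connectedComponentsWithStats(m)
for i in range(1,n):
    if st[i,4]>300:
        cs,_=cv2.findContours((l==i).astype(np.uint8),0,1)
        pts=max(cs,key=len)[:,0,:]
        P=np.array([onz(w,*p,.05)[:2] for p in pts]).astype(np.float32)
        e=cv2.fitEllipse(P*1000); print(st[i],c[i],e)
# shelf edges top
p=lambda x,y: onz(w,(x+.5)/1.5625-.5,(y+.5)/1.5625-.5,.05)
L1,L2,R1,R2=p(297,154),p(309,320),p(521,151),p(513,320)
for a,b in((L1,L2),(R1,R2)): print(a,b,np.arctan2(-(a-b)[0],(a-b)[1]))
print(np.linalg.norm(L1-R1),(L1+R1)/2)
print(proj(load('side0'),[.536,-.266,.05]))
```

```text
[ 236  121   52   52 2061] [261.7273 146.7996] ((535.6111450195312, -265.783935546875), (46.65685272216797, 47.202754974365234), 179.60845947265625)
[ 0.4695 -0.2261  0.05  ] [ 0.4767 -0.3256  0.05  ] 0.07194578548032644
[ 0.596  -0.2171  0.05  ] [ 0.6041 -0.318   0.05  ] 0.07999892087661141
0.12680715381085741 [ 0.5328 -0.2216  0.05  ]
[264.9846 143.4585]
```

Call:
play_rows --plan '[[[0.1,1,-0.5],[0,0,0]],[[0.15,2.3,-1.5],[0,0,0]],[[0.15,3.35,-3],[0,0,0]],[[0.15,3.35,-4.5],[0,0,0]],[[0.15,3.35,-6],[0,0,0]],[[0.15,3.35,-7.5],[0,0,0]],[[0.15,3.35,-8.7],[0,0,0]],[[0.15,3.35,-9.5],[0,0,0]],[[0.15,3.35,-9.7],[0,0,0]],[[0.15,3.35,-9.7],[0,0,0]]]'

```text
clock: 6.45
ee_pos: [0.5365, -0.2668, 0.154]
tcp_rot: [-2.154, -2.286, 0.0]
ft_force: [0.1, -0.3, -1.5]
grip_width: 0.312
```

Run:
```python
from h import *
np.set_printoptions(precision=4,suppress=True)
s=snap('wrist','w6');a=cv2.imread('pics/w6.png');cv2.imwrite('pics/w6b.png',cv2.resize(a,(800,600)))
s=snap('scene','c6');a=cv2.imread('pics/c6.png');cv2.imwrite('pics/c6b.png',cv2.resize(a[200:340,70:220],(640,600),interpolation=cv2.INTER_CUBIC))
o=bot.observe();print(o['clock'],o['ee_pos'],o['tcp_rot'],o['ft_force'],o['grip_width']*87)
```

```text
6.55 [ 0.5369 -0.2669  0.155 ] [2.1531 2.286  0.0003] [ 0.6228  0.3499 -1.2376] 27.108382318269324
```

View pics/w6b.png

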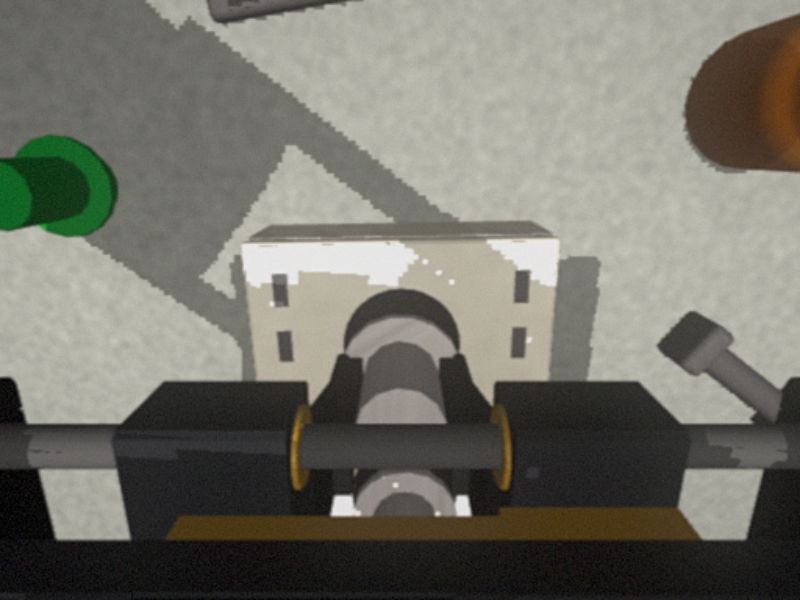

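View pics/c6b.png

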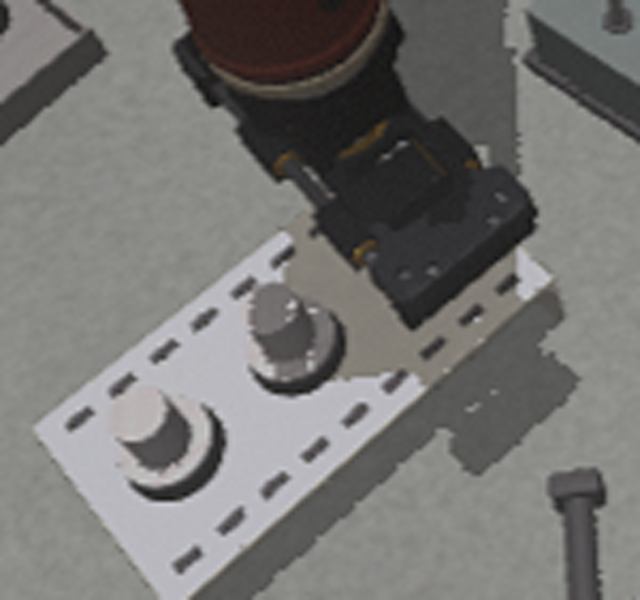

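Run:
```python
from h import *
np.set_printoptions(precision=4,suppress=True)
w=load('w6')
p=lambda x,y,z=.05: onz(w,(x+.5)/1.5625-.5,(y+.5)/1.5625-.5,z)
P=[p(402,289.5),p(345.5,340),p(459.5,340)]
# circle through 3 pts
A=np.array([[2*q[0],2*q[1],1] for q in P]);b=[q[0]**2+q[1]**2 for q in P]
x=np.linalg.solve(A,b);print(x[:2],np.sqrt(x[2]+x[0]**2+x[1]**2))
zf=.155-.0932+.017
print('flange top point',p(401,314,zf),'left',p(346,352,zf),p(458,352,zf))
print('board L,R',p(243,242),p(558,238))
```

```text
[ 0.5361 -0.2657] 0.024333650468083574
flange top point [ 0.5341 -0.2423  0.0788] left [ 0.5149 -0.2581  0.0788] [ 0.5558 -0.2557  0.0788]
board L,R [ 0.4697 -0.2254  0.05  ] [ 0.5954 -0.2163  0.05  ]
```

Call:
play_rows --plan '[[[0,0,-0.2],[0,0,0]],[[0,0,-0.4],[0,0,0]],[[0,0,-0.6],[0,0,0]],[[0,0,-0.75],[0,0,0]],[[0,0,-0.85],[0,0,0]],[[0,0,-0.92],[0,0,0]],[[0,0,-0.98],[0,0,0]],[[0,0,-1.03],[0,0,0]],[[0,0,-1.06],[0,0,0]],[[0,0,-1.06],[0,0,0]]]'

```text
clock: 7.55
ee_pos: [0.5365, -0.2665, 0.1436]
tcp_rot: [-2.154, -2.287, -0.0]
ft_force: [-0.3, -0.2, -1.7]
grip_width: 0.31
```

Run:
```python
from h import *
np.set_printoptions(precision=4,suppress=True)
for i in range(1):
    o=bot.observe();print(o['clock'],o['ee_pos'],o['tcp_rot'],o['ft_force'],o['grip_width']*87)
s=snap('side','s7');a=cv2.imread('pics/s7.png');cv2.imwrite('pics/s7b.png',cv2.resize(a[90:180,220:320],(660,594),interpolation=cv2.INTER_CUBIC))
```

```text
7.55 [ 0.5365 -0.2665  0.1436] [-2.1537 -2.2871 -0.    ] [-0.2962 -0.1968 -1.7192] 26.99977499412074
```

View pics/s7b.png

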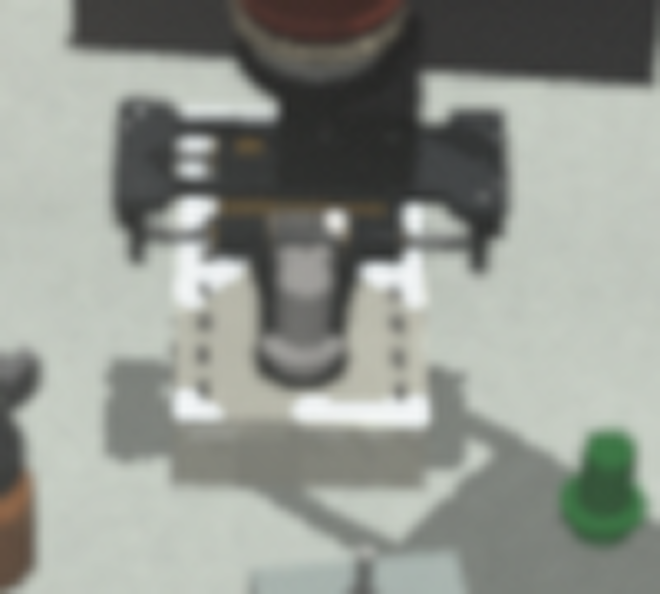

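Still carrying the weight; lower a hair until contact.

Call:
play_rows --plan '[[[0,0,-0.04],[0,0,0]],[[0,0,-0.08],[0,0,0]],[[0,0,-0.1],[0,0,0]],[[0,0,-0.12],[0,0,0]],[[0,0,-0.12],[0,0,0]],[[0,0,-0.12],[0,0,0]],[[0,0,-0.12],[0,0,0]],[[0,0,-0.12],[0,0,0]],[[0,0,-0.12],[0,0,0]],[[0,0,-0.12],[0,0,0]]]'

```text
clock: 8.6
ee_pos: [0.5366, -0.2666, 0.1432]
tcp_rot: [2.154, 2.287, -0.0]
ft_force: [-2.3, 1.1, 5.5]
grip_width: 0.319
```

Call:
play_rows --plan '[[[0,0,0],[0,0,0]],[[0,0,0],[0,0,0]],[[0,0,0],[0,0,0]],[[0,0,0],[0,0,0]],[[0,0,0],[0,0,0]],[[0,0,0],[0,0,0]],[[0,0,0],[0,0,0]],[[0,0,0.5],[0,0,0]],[[0,0,1.2],[0,0,0]],[[0,0,2],[0,0,0]]]' --gripper 0.6

```text
clock: 9.6
ee_pos: [0.5366, -0.2666, 0.1631]
tcp_rot: [2.154, 2.287, -0.0]
ft_force: [0.3, -0.7, 0.3]
grip_width: 0.805
```

Call:
play_rows --plan '[[[0,0,1],[0,0,0]],[[0,0,3],[0,0,0]],[[0,0,5],[0,0,0]],[[0,0,7],[0,0,0]],[[0,-1,9],[0,0,0]],[[0,-3,11],[0,0,0]],[[0,-5,13],[0,0,0]],[[0,-6,14],[0,0,0]],[[0,-6,14],[0,0,0]],[[0,-6,14],[0,0,0]]]' --gripper 1

```text
clock: 10.6
ee_pos: [0.5363, -0.326, 0.3018]
tcp_rot: [-2.153, -2.286, -0.001]
ft_force: [0.1, 0.5, -0.7]
grip_width: 1.0
```

Run:
```python
from h import *
np.set_printoptions(precision=4,suppress=True)
s=snap('wrist','w8');a=cv2.imread('pics/w8.png');cv2.imwrite('pics/w8b.png',cv2.resize(a,(800,600)))
s=snap('side','s8');a=cv2.imread('pics/s8.png');cv2.imwrite('pics/s8b.png',cv2.resize(a[90:180,220:320],(660,594),interpolation=cv2.INTER_CUBIC))
o=bot.observe();print(o['clock'],o['ee_pos'],o['tcp_rot'],o['ft_force'],o['grip_width']*87)
```

```text
10.7 [ 0.5361 -0.3253  0.3009] [-2.1513 -2.2856 -0.0001] [ 0.2085 -0.2155 -0.743 ] 86.85460448914354
```

View pics/w8b.png

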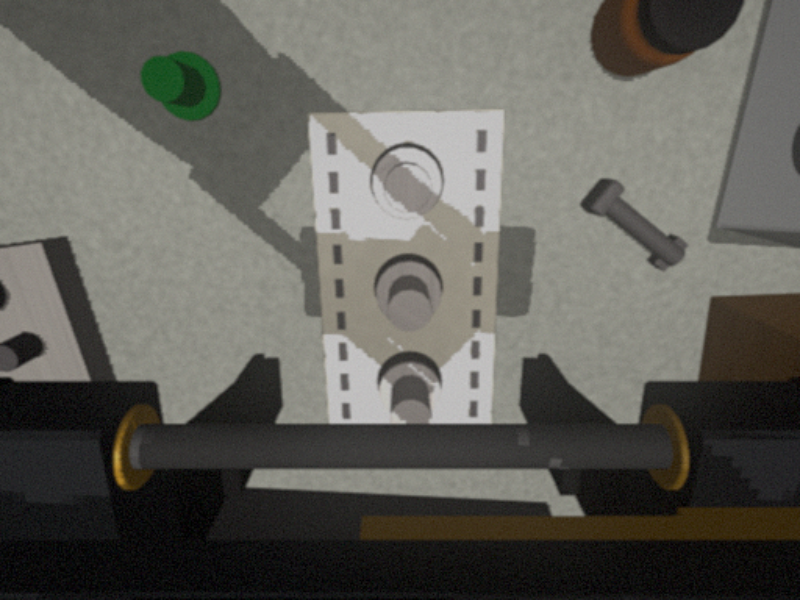

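View pics/s8b.png

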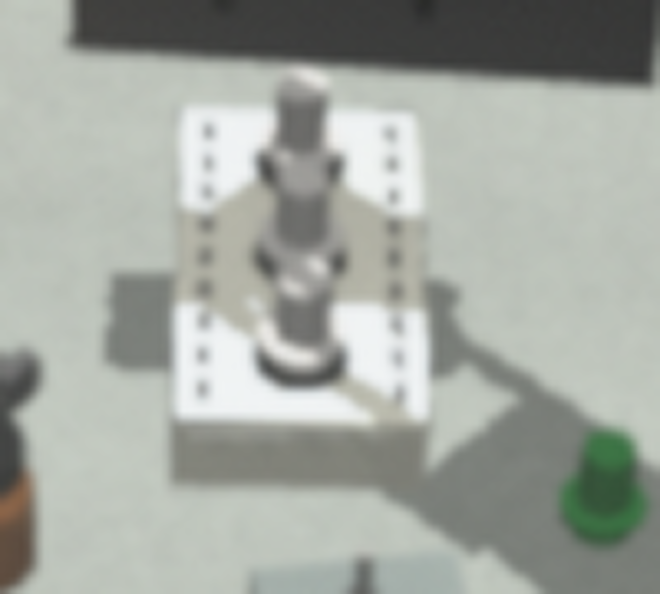

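Run:
```python
from h import *
a=cv2.imread('pics/w8.png')[80:275,215:310]
cv2.imwrite('pics/w8c.png',cv2.resize(a,None,fx=3,fy=3,interpolation=cv2.INTER_CUBIC))
```

```text
(no output)
```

View pics/w8c.png

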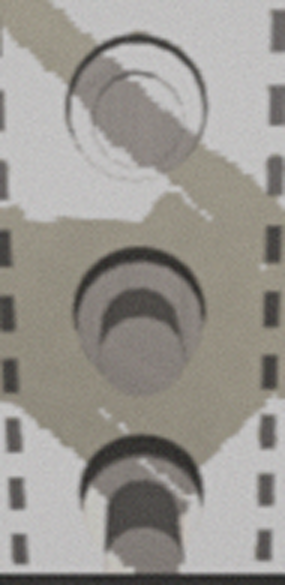

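Run:
```python
from h import *
np.set_printoptions(precision=4,suppress=True)
w=load('w8');f=lambda x,y,z:onz(w,215+(x+.5)/3-.5,80+(y+.5)/3-.5,z)
N=f(138.5,120,.105);M=f(140,355,.105);print(N,M,N-M,np.linalg.norm(N-M))
# flange top z=.067
print(f(137,108,.067),f(139.5,318,.067)); print('bottom3', f(145,567,.105))
# pad extents left/right
print((f(67,108,.06)+f(207,108,.06))/2)
```

```text
[ 0.5356 -0.266   0.105 ] [ 0.5408 -0.3395  0.105 ] [-0.0052  0.0735  0.    ] 0.07366872230318686
[ 0.5355 -0.2649  0.067 ] [ 0.5411 -0.338   0.067 ]
bottom3 [ 0.5474 -0.4161  0.105 ]
[ 0.5356 -0.2653  0.06  ]
```

Call:
play_rows --plan '[[[0,1,0],[0,0,0]],[[0,3,0],[0,0,-0.02]],[[0,6,0],[0,0,-0.05]],[[0,9.5,0],[0,0,-0.08]],[[0,13,0],[0,0,-0.11]],[[0,17,0],[0,0,-0.14]],[[0,21,0],[0,0,-0.17]],[[0,25,0],[0,0,-0.2]],[[0,29,0],[0,0,-0.23]],[[0,33,0],[0,0,-0.26]]]'

```text
clock: 11.7
ee_pos: [0.5354, 0.0062, 0.3018]
tcp_rot: [-2.432, -1.987, 0.001]
ft_force: [1.0, 0.0, 0.6]
grip_width: 1.0
```

Call:
play_rows --plan '[[[0,4,0],[0,0,-0.03]],[[0,8,0],[0,0,-0.06]],[[0,12,0],[0,0,-0.09]],[[0,16,0],[0,0,-0.12]],[[-0.1,20,0],[0,0,-0.15]],[[-0.2,24,0],[0,0,-0.18]],[[-0.4,27.5,0],[0,0,-0.21]],[[-0.5,30,0],[0,0,-0.24]],[[-0.6,31,0],[0,0,-0.27]],[[-0.6,31,0],[0,0,-0.27]]]'

```text
clock: 12.7
ee_pos: [0.5288, 0.3156, 0.3015]
tcp_rot: [-2.674, -1.647, 0.002]
ft_force: [0.6, 0.0, 0.1]
grip_width: 0.998
```

Run:
```python
from h import *
np.set_printoptions(precision=4,suppress=True)
s=snap('wrist','w9');a=cv2.imread('pics/w9.png');cv2.imwrite('pics/w9b.png',cv2.resize(a,(800,600)))
o=bot.observe();print(o['clock'],o['ee_pos'],o['tcp_rot'],o['ft_force'],o['qpos'])
```

```text
12.75 [0.5292 0.3145 0.3016] [-2.675  -1.647   0.0025] [-0.1653 -0.9705 -0.1204] [0.4082 0.1932 1.5404 0.     1.4096 0.8752]
```

View pics/w9b.png

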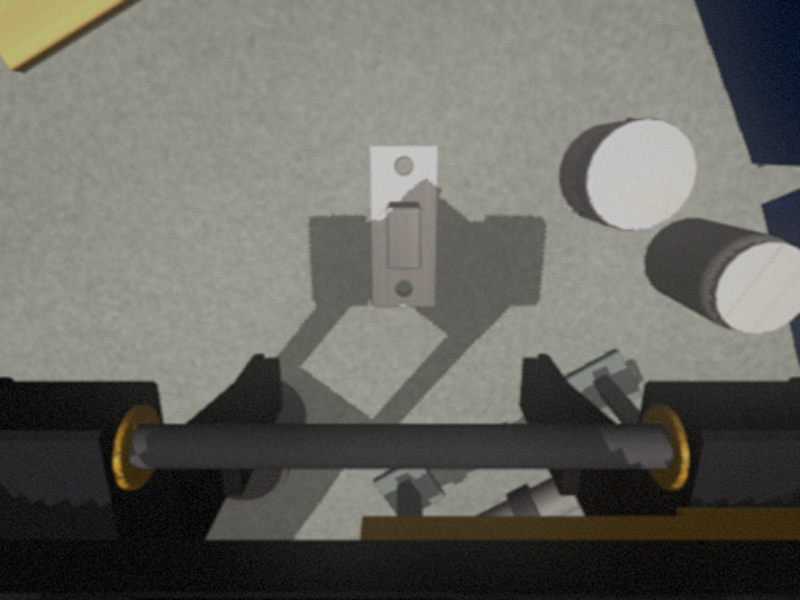

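Run:
```python
from h import *
np.set_printoptions(precision=4,suppress=True)
w=load('w9');f=lambda x,y,z:onz(w,(x+.5)/1.5625-.5,(y+.5)/1.5625-.5,z)
a=f(403.5,165.5,.01);b=f(404,288,.01);d=a-b
print(a,b,(a+b)/2,np.linalg.norm(d),np.arctan2(-d[0],d[1]))
print('boss',f(404.5,237.5,.05)); c=[f(388,207,.05),f(421,207,.05),f(388,268,.05),f(421,268,.05)]
print(np.linalg.norm(c[0]-c[1]),np.linalg.norm(c[0]-c[2]))
q=[f(371,147,.01),f(437,147,.01),f(371,305,.01),f(435,305,.01)];print(sum(q)/4,np.arctan2(-(q[0]-q[2])[0],(q[0]-q[2])[1]),np.arctan2(-(q[1]-q[3])[0],(q[1]-q[3])[1]))
R=w['pose'][:3,:3];print(np.arctan2(-w['pose'][0,1],w['pose'][1,1]), np.arctan2(R[1,0],R[0,0]))
im=cv2.imread('pics/w9.png')[85:205,225:295];cv2.imwrite('pics/w9c.png',cv2.resize(im,None,fx=5,fy=5,interpolation=cv2.INTER_CUBIC))
```

```text
[0.5598 0.3758 0.01  ] [0.5173 0.2904 0.01  ] [0.5386 0.3331 0.01  ] 0.09545822406737063 -0.461437082473135
boss [0.5391 0.3333 0.05  ]
0.02270444421633387 0.04308226345515383
[0.5381 0.3327 0.01  ] -0.4851436977136443 -0.4588390246983915
2.67496376596346 -0.4674290132081978
```

View pics/w9c.png

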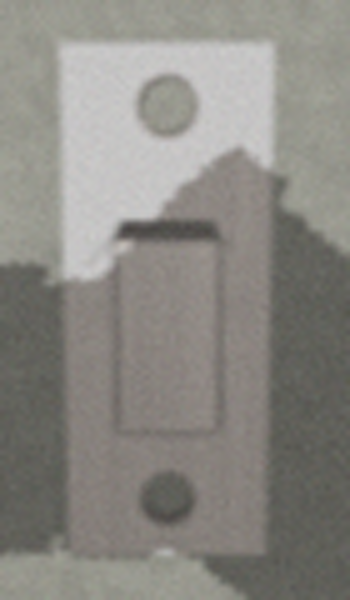

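Run:
```python
from h import *
np.set_printoptions(precision=4,suppress=True)
w=load('w9');f=lambda x,y,z:onz(w,(x+.5)/1.5625-.5,(y+.5)/1.5625-.5,z)
c=np.array([.5388,.3332]);ux=np.array([np.cos(-.467),np.sin(-.467)]);uy=np.array([-ux[1],ux[0]])
for n,p,z in [('near',(642,175),.062),('near tall',(642,175),.095),('low',(765,285),.095),('low',(765,285),.062),('liner',(250,440),.03)]:
    q=f(*p,z)[:2]; print(n,q,(q-c)@ux,(q-c)@uy)
d=load('side0')
# shaft ends/line in side0
for p in [(211,225.5),(304,228.5)]: print('shaft side',onz(d,*p,.097))
print('tops in side: ',onz(d,183,250,.095),onz(d,191,287,.062))
```

```text
near [0.6964 0.3023] 0.15462700485031122 0.043302992670974066
near tall [0.6832 0.3108] 0.13903773339427156 0.045036250917641005
low [0.7303 0.2122] 0.22549994558255657 -0.021783937912324625
low [0.7487 0.1927] 0.25067060032546695 -0.030921931988405215
liner [0.3435 0.2347] -0.1300008806332767 -0.17585983822887308
shaft side [0.6625 0.1261 0.097 ]
shaft side [0.4012 0.1114 0.097 ]
tops in side:  [0.7267 0.2133 0.095 ] [0.6922 0.3049 0.062 ]
```

Call:
play_rows --plan '[[[0.5,1,-1],[0,0,0]],[[1,1.9,-3.5],[0,0,0]],[[1,1.9,-6.5],[0,0,0]],[[1,1.9,-9.5],[0,0,0]],[[1,1.9,-12.5],[0,0,0]],[[1,1.9,-15],[0,0,0]],[[1,1.9,-17],[0,0,0]],[[1,1.9,-18.5],[0,0,0]],[[1,1.9,-19],[0,0,0]],[[1,1.9,-19],[0,0,0]]]'

```text
clock: 13.75
ee_pos: [0.5403, 0.3321, 0.1116]
tcp_rot: [-2.678, -1.643, 0.002]
ft_force: [-0.5, -0.1, 0.1]
grip_width: 1.002
```

Run:
```python
from h import *
np.set_printoptions(precision=4,suppress=True)
s=snap('wrist','w10');a=cv2.imread('pics/w10.png');cv2.imwrite('pics/w10b.png',cv2.resize(a,(800,600)))
o=bot.observe();print(o['clock'],o['ee_pos'],o['tcp_rot'],o['ft_force'])
```

```text
13.8 [0.5409 0.3325 0.1128] [2.6779 1.6427 0.0007] [-0.7224  0.1641  0.4953]
```

View pics/w10b.png

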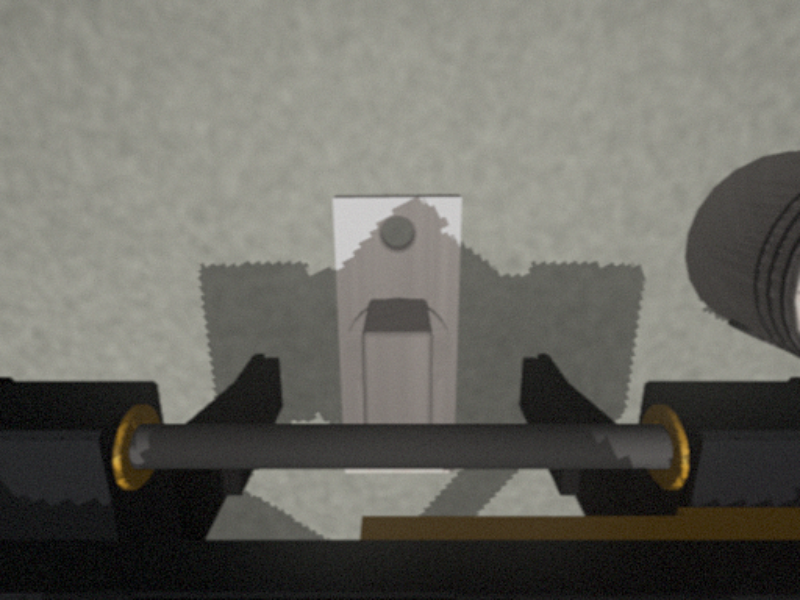

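Call:
play_rows --plan '[[[-0.1,0.1,-0.6],[0,0,0]],[[-0.1,0.1,-1.2],[0,0,0]],[[-0.1,0.1,-1.7],[0,0,0]],[[-0.1,0.1,-2.1],[0,0,0]],[[-0.1,0.1,-2.4],[0,0,0]],[[-0.1,0.1,-2.5],[0,0,0]],[[-0.1,0.1,-2.5],[0,0,0]],[[-0.1,0.1,-2.5],[0,0,0]],[[-0.1,0.1,-2.5],[0,0,0]],[[-0.1,0.1,-2.5],[0,0,0]]]'

```text
clock: 14.8
ee_pos: [0.5396, 0.3336, 0.0877]
tcp_rot: [2.678, 1.643, 0.001]
ft_force: [0.4, -0.3, -0.0]
grip_width: 1.002
```

Call:
play_rows --plan '[[[0,0,0],[0,0,0]],[[0,0,0],[0,0,0]],[[0,0,0],[0,0,0]],[[0,0,0],[0,0,0]],[[0,0,0],[0,0,0]],[[0,0,0],[0,0,0]],[[0,0,0],[0,0,0]],[[0,0,0],[0,0,0]],[[0,0,0],[0,0,0]],[[0,0,0],[0,0,0]]]' --gripper -1 --force 45

```text
clock: 15.8
ee_pos: [0.5395, 0.3335, 0.0874]
tcp_rot: [2.678, 1.643, 0.0]
ft_force: [1.0, -0.4, -0.4]
grip_width: 0.274
```

Run:
```python
from h import *
np.set_printoptions(precision=4,suppress=True)
s=snap('wrist','w11');a=cv2.imread('pics/w11.png');cv2.imwrite('pics/w11b.png',cv2.resize(a,(800,600)))
o=bot.observe();print(o['clock'],o['ee_pos'],o['tcp_rot'],o['ft_force'],o['grip_width']*87)
```

```text
15.85 [0.5395 0.3335 0.0874] [ 2.6777  1.643  -0.    ] [ 0.281   0.109  -0.2198] 23.62444197394776
```

View pics/w11b.png

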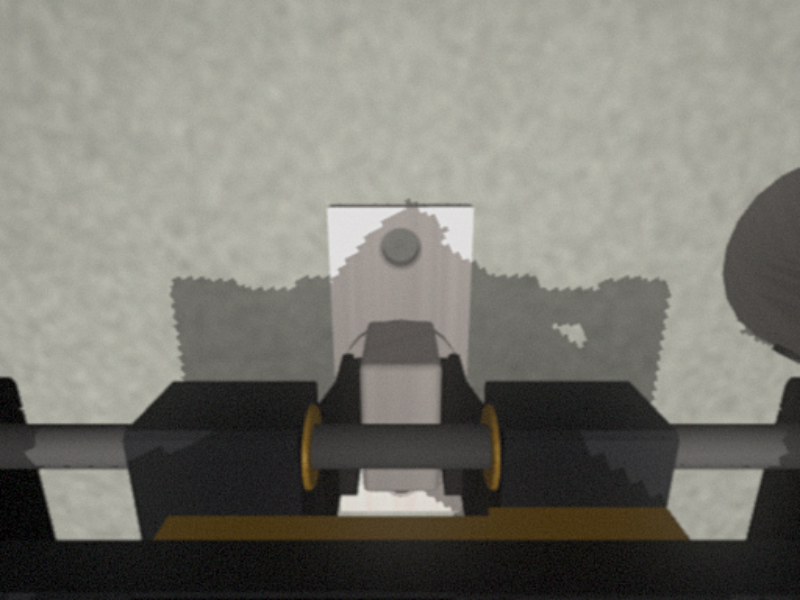

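Call:
play_rows --plan '[[[0,0,0.4],[0,0,0]],[[0,0,1.2],[0,0,0]],[[0,0,3],[0,0,0]],[[0,0,5.5],[0,0,0]],[[0,0,8.5],[0,0,0]],[[0,0,11.5],[0,0,0]],[[0,0,14.5],[0,0,0]],[[0,0,17],[0,0,0]],[[0,0,18],[0,0,0]],[[0,0,18],[0,0,0]]]'

```text
clock: 16.85
ee_pos: [0.5402, 0.3339, 0.2696]
tcp_rot: [2.677, 1.643, 0.006]
ft_force: [-0.2, 0.2, -2.6]
grip_width: 0.273
```

Run:
```python
from h import *
np.set_printoptions(precision=4,suppress=True)
w=load('w11');f=lambda x,y,z:onz(w,(x+.5)/1.5625-.5,(y+.5)/1.5625-.5,z)
t=np.array([.5395,.3335]);h=f(401,245.5,.01)[:2];uy=np.array([-np.sin(-.467),np.cos(-.467)])
print('hole',h,'centre',h-.048*uy,'off',h-.048*uy-t)
s=snap('wrist','w12');a=cv2.imread('pics/w12.png');cv2.imwrite('pics/w12b.png',cv2.resize(a,(800,600)))
s=snap('side','s12');a=cv2.imread('pics/s12.png');cv2.imwrite('pics/s12b.png',cv2.resize(a[140:340,170:340],(510,600),interpolation=cv2.INTER_CUBIC))
o=bot.observe();print(o['clock'],o['ee_pos'],o['tcp_rot'],o['ft_force'],o['ft_torque'],o['grip_width']*87)
```

```text
hole [0.5607 0.3769] centre [0.5391 0.3341] off [-0.0004  0.0006]
16.95 [0.5389 0.3332 0.266 ] [-2.6774 -1.6431  0.003 ] [-0.1735  0.0271 -2.8555] [-0.0027  0.012   0.0327] 23.481639574592347
```

View pics/w12b.png

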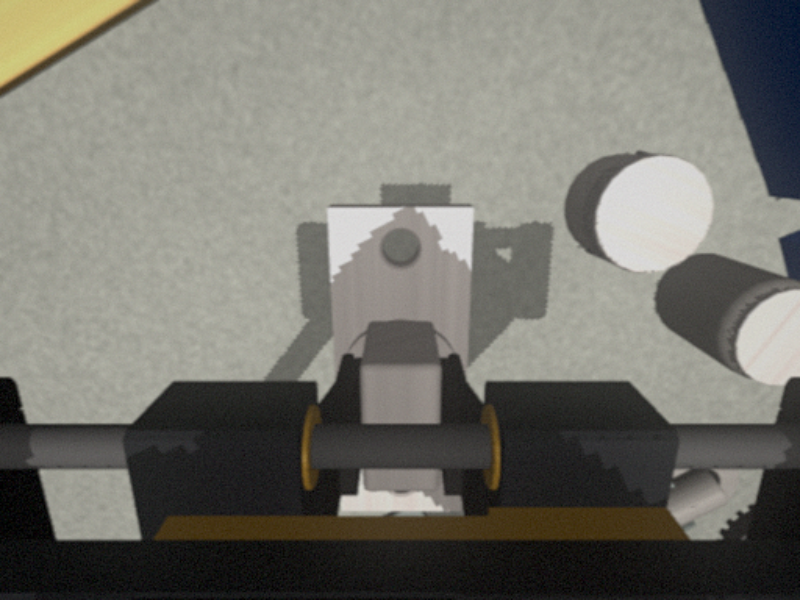

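View pics/s12b.png

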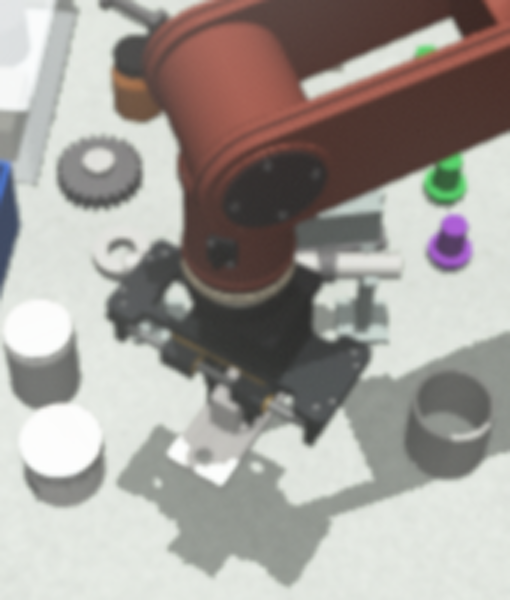

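Call:
play_rows --plan '[[[0,-0.5,0.3],[0,0,0.01]],[[-0.3,-1.8,0.8],[0,0,0.04]],[[-0.6,-3.6,1],[0,0,0.07]],[[-0.9,-5.6,1],[0,0,0.1]],[[-1.2,-7.8,1],[0,0,0.14]],[[-1.5,-10,1],[0,0,0.18]],[[-1.8,-12.2,1],[0,0,0.22]],[[-2.1,-14.4,1],[0,0,0.26]],[[-2.4,-16.6,1],[0,0,0.3]],[[-2.7,-18.8,1],[0,0,0.34]]]'

```text
clock: 17.95
ee_pos: [0.5115, 0.1442, 0.2759]
tcp_rot: [-2.358, -2.074, 0.004]
ft_force: [0.0, 0.6, -2.1]
grip_width: 0.275
```

Call:
play_rows --plan '[[[-0.3,-2.2,0],[0,0,0.04]],[[-0.6,-4.4,0],[0,0,0.08]],[[-0.9,-6.6,0],[0,0,0.12]],[[-1.2,-8.8,0],[0,0,0.16]],[[-1.5,-11,0],[0,0,0.2]],[[-1.8,-13.2,0],[0,0,0.24]],[[-2.1,-15.4,0],[0,0,0.28]],[[-2.4,-17.4,0],[0,0,0.31]],[[-2.66,-18.7,0],[0,0,0.33]],[[-2.76,-19.14,0],[0,0,0.34]]]'

```text
clock: 18.95
ee_pos: [0.484, -0.0471, 0.2762]
tcp_rot: [-1.976, -2.44, 0.002]
ft_force: [-0.9, 0.2, -2.9]
grip_width: 0.271
```

Run:
```python
from h import *
np.set_printoptions(precision=4,suppress=True)
s=snap('wrist','w13');a=cv2.imread('pics/w13.png');cv2.imwrite('pics/w13b.png',cv2.resize(a,(800,600)))
s=snap('side','s13');a=cv2.imread('pics/s13.png');cv2.imwrite('pics/s13b.png',cv2.resize(a[130:260,210:340],(600,600),interpolation=cv2.INTER_CUBIC))
o=bot.observe();print(o['clock'],o['ee_pos'],o['tcp_rot'],o['ft_force'],o['ft_torque'],o['grip_width']*87)
r=o['tcp_rot'];print(2*(np.arctan2(r[1],r[0])%np.pi-np.pi/4))
```

```text
19.05 [ 0.4843 -0.0463  0.2766] [-1.9768 -2.4397  0.0009] [-0.0187 -0.2269 -1.5089] [ 0.058  -0.0264 -0.0121] 23.655558309785228
0.20888105187265626
```

View pics/w13b.png

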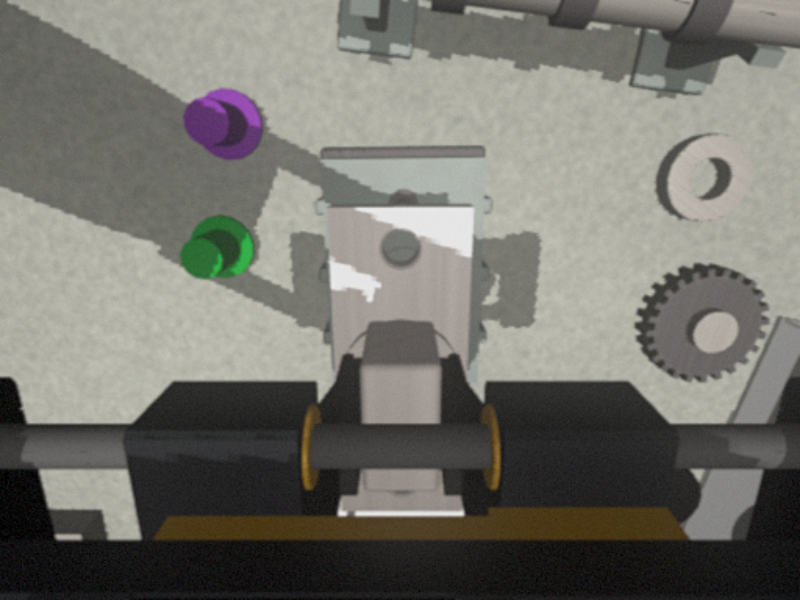

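View pics/s13b.png

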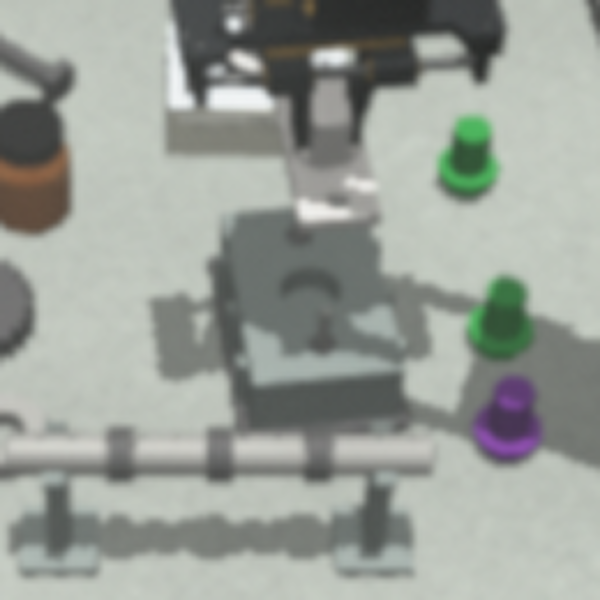

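Call:
play_rows --plan '[[[0.02,0,-0.4],[0,0,0.002]],[[0.04,0,-1],[0,0,0.003]],[[0.06,0,-1.8],[0,0,0.003]],[[0.06,0,-2.6],[0,0,0.003]],[[0.06,0,-3.4],[0,0,0.003]],[[0.06,0,-4.1],[0,0,0.003]],[[0.06,0,-4.7],[0,0,0.003]],[[0.06,0,-5.1],[0,0,0.003]],[[0.06,0,-5.3],[0,0,0.003]],[[0.06,0,-5.3],[0,0,0.003]]]'

```text
clock: 20.05
ee_pos: [0.4855, -0.0459, 0.2243]
tcp_rot: [-1.973, -2.445, 0.0]
ft_force: [0.8, -0.1, -3.3]
grip_width: 0.272
```

Run:
```python
from h import *
np.set_printoptions(precision=4,suppress=True)
s=snap('wrist','w14');a=cv2.imread('pics/w14.png');cv2.imwrite('pics/w14b.png',cv2.resize(a,(800,600)));cv2.imwrite('pics/w14c.png',cv2.resize(a[85:245,180:330],(562,600),interpolation=cv2.INTER_CUBIC))
s=snap('side','s14');a=cv2.imread('pics/s14.png');cv2.imwrite('pics/s14b.png',cv2.resize(a[140:230,230:320],(600,600),interpolation=cv2.INTER_CUBIC))
s=snap('scene','c14');a=cv2.imread('pics/c14.png');cv2.imwrite('pics/c14b.png',cv2.resize(a[120:240,165:285],(600,600),interpolation=cv2.INTER_CUBIC))
o=bot.observe();print(o['clock'],o['ee_pos'],o['tcp_rot'],o['ft_force'],o['ft_torque'],o['grip_width']*87)
r=o['tcp_rot'];print(2*(np.arctan2(r[1],r[0])%np.pi-np.pi/4))
```

```text
20.2 [ 0.4857 -0.046   0.2248] [1.9724 2.4444 0.0005] [-0.3751  0.4332 -2.2289] [-0.0428 -0.0328  0.0058] 23.3659332371986
0.2129463118998145
```

View pics/w14b.png

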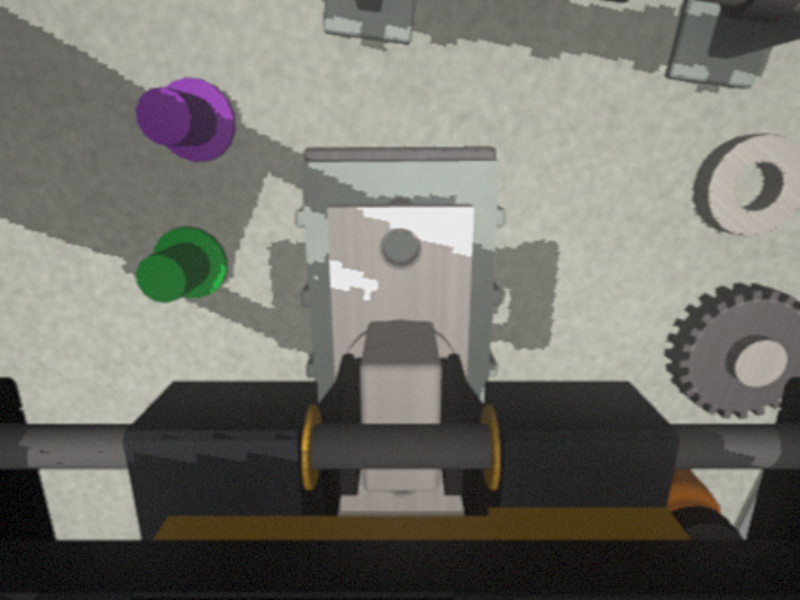

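View pics/w14c.png

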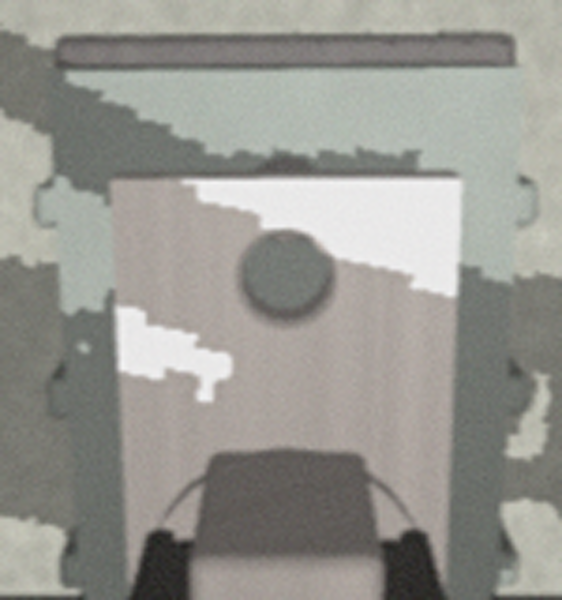

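View pics/s14b.png

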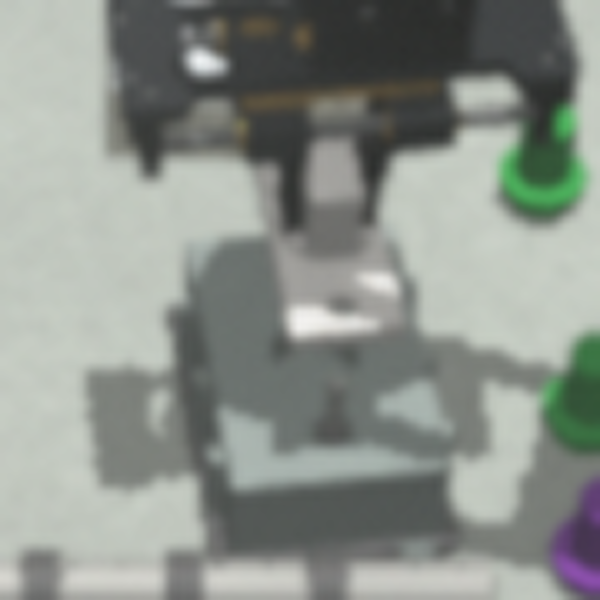

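View pics/c14b.png

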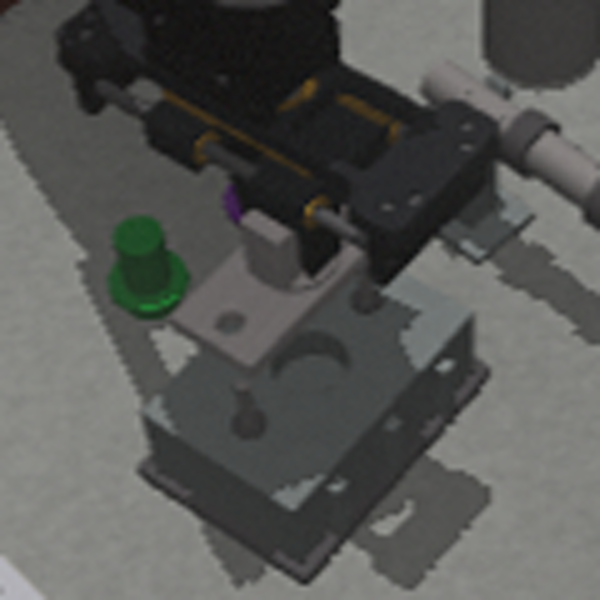

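Run:
```python
from h import *
np.set_printoptions(precision=4,suppress=True)
s=load('c14');f=lambda x,y,z:onz(s,165+(x+.5)/5-.5,120+(y+.5)/5-.5,z)
zt=.2245-.0774
h=f(231,321,zt);t=f(242,387,.095);print(h,t,(t-h)*1000)
d=load('s14');g=lambda x,y,z:onz(d,230+(x+.5)/6.667-.5,140+(y+.5)/6.667-.5,z)
h=g(348,302,zt);t=g(335,385,.095);print('side',h,t,(t-h)*1000)
w=load('w14');q=lambda x,y,z:onz(w,180+(x+.5)/3.75-.5,85+(y+.5)/3.75-.5,z)
print('wrist hole',q(287,273,zt), 'housing back edge mid',q(291,67,.06))
w=load('w1');q=lambda x,y,z:onz(w,(x+.5)/1.5625-.5,(y+.5)/1.5625-.5,z)
print('w1 back edge', q(397,133,.06))
a=cv2.imread('pics/c14.png')[175:215,195:235];cv2.imwrite('pics/z1.png',cv2.resize(a,(600,600),interpolation=cv2.INTER_CUBIC))
```

```text
[ 0.498  -0.092   0.1471] [ 0.4987 -0.0932  0.095 ] [  0.7087  -1.1937 -52.1   ]
side [ 0.4721 -0.0011  0.1471] [0.4746 0.0028 0.095 ] [  2.4917   3.875  -52.1   ]
wrist hole [0.4741 0.0016 0.1471] housing back edge mid [0.4692 0.0277 0.06  ]
w1 back edge [0.4685 0.0277 0.06  ]
```

View pics/z1.png

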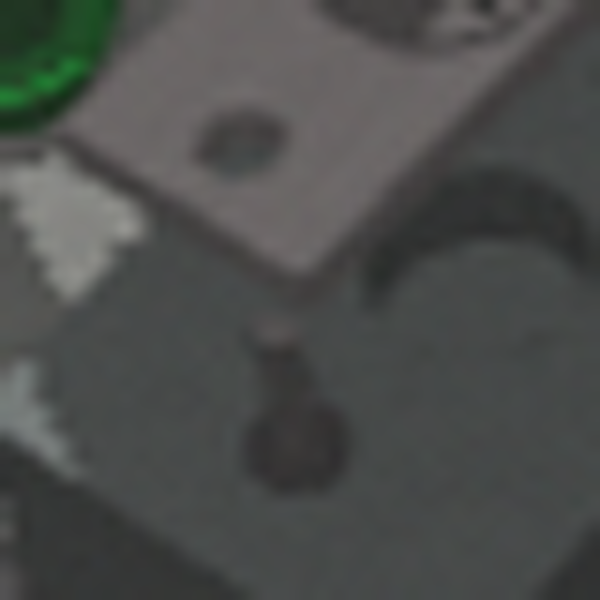

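Call:
play_rows --plan '[[[0,-0.05,-0.3],[0,0,0]],[[0,-0.1,-0.7],[0,0,0]],[[0,-0.1,-1.1],[0,0,0]],[[0,-0.1,-1.5],[0,0,0]],[[0,-0.1,-1.9],[0,0,0]],[[0,-0.1,-2.2],[0,0,0]],[[0,-0.1,-2.4],[0,0,0]],[[0,-0.1,-2.5],[0,0,0]],[[0,-0.1,-2.5],[0,0,0]],[[0,-0.1,-2.5],[0,0,0]]]'

```text
clock: 21.2
ee_pos: [0.4856, -0.0469, 0.1996]
tcp_rot: [1.973, 2.445, 0.0]
ft_force: [-0.2, -0.5, -1.8]
grip_width: 0.274
```

Run:
```python
from h import *
np.set_printoptions(precision=4,suppress=True)
s=snap('wrist','w15');a=cv2.imread('pics/w15.png');cv2.imwrite('pics/w15c.png',cv2.resize(a[85:245,180:330],(562,600),interpolation=cv2.INTER_CUBIC))
s=snap('side','s15');a=cv2.imread('pics/s15.png');cv2.imwrite('pics/s15b.png',cv2.resize(a[140:230,230:320],(600,600),interpolation=cv2.INTER_CUBIC))
s=snap('scene','c15');a=cv2.imread('pics/c15.png');cv2.imwrite('pics/c15b.png',cv2.resize(a[150:230,180:260],(600,600),interpolation=cv2.INTER_CUBIC))
o=bot.observe();print(o['clock'],o['ee_pos'],o['tcp_rot'],o['ft_force'],o['ft_torque'],o['grip_width']*87)
r=o['tcp_rot'];print(2*(np.arctan2(r[1],r[0])%np.pi-np.pi/4))
```

```text
21.35 [ 0.4856 -0.0469  0.1996] [1.9726 2.4447 0.0002] [ 0.5389  0.6865 -2.9178] [ 0.01   -0.017   0.0188] 23.57062155814808
0.21297276680154198
```

View pics/w15c.png

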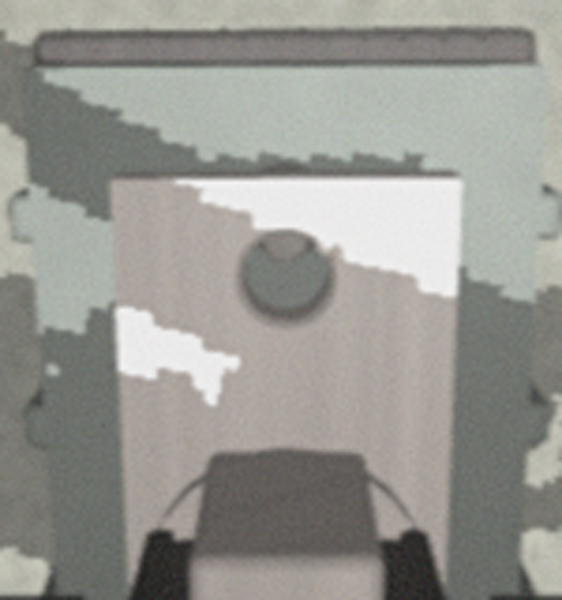

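View pics/s15b.png

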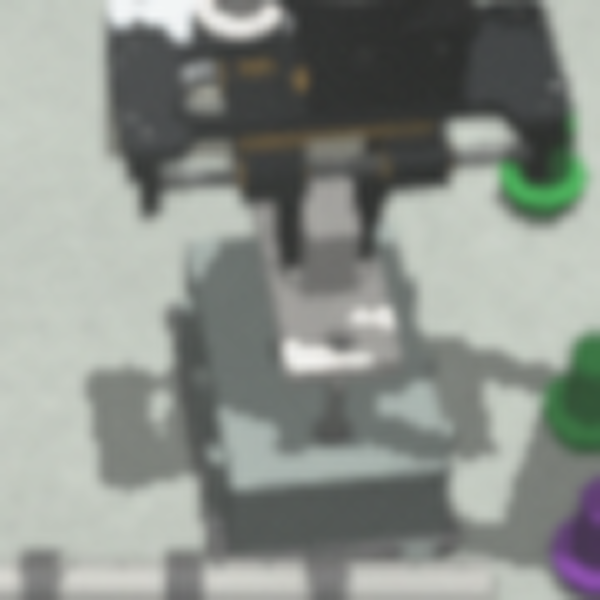

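View pics/c15b.png

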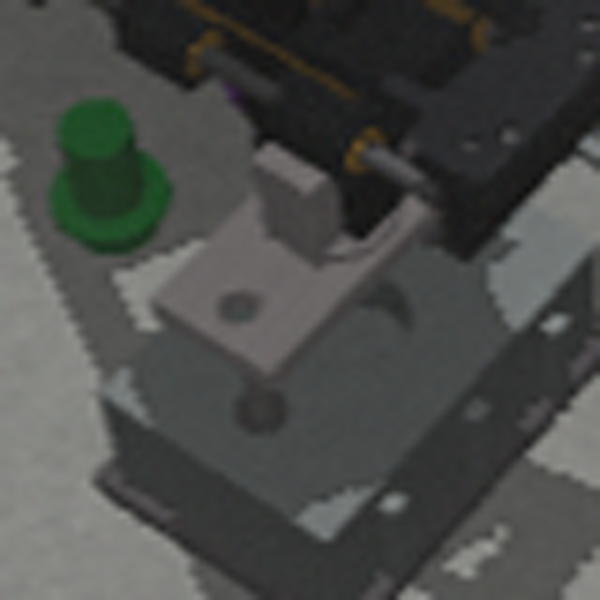

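Run:
```python
from h import *
np.set_printoptions(precision=4,suppress=True)
w=load('w15');q=lambda x,y,z:onz(w,180+(x+.5)/3.75-.5,85+(y+.5)/3.75-.5,z)
uy=np.array([-np.sin(.213),np.cos(.213),0])
zt=.1996-.0774
h=q(287,273.5,zt);e=q(288,259,.095);c=e+.004*uy
print(h,c,(h-c)@uy,(h-c)@np.array([uy[1],-uy[0],0]))
# hole width check
print(np.linalg.norm(q(240,273,zt)-q(334,273,zt)),np.linalg.norm(q(261,240,.095)-q(316,240,.095)))
a=cv2.imread('pics/w15.png')[135:175,235:275];cv2.imwrite('pics/z2.png',cv2.resize(a,(600,600),interpolation=cv2.INTER_CUBIC))
```

```text
[0.4744 0.0004 0.1222] [0.4742 0.0016 0.095 ] -0.0011913503170798588 -0.00014813145460313516
0.01357847439497041 0.009149444429250427
```

View pics/z2.png

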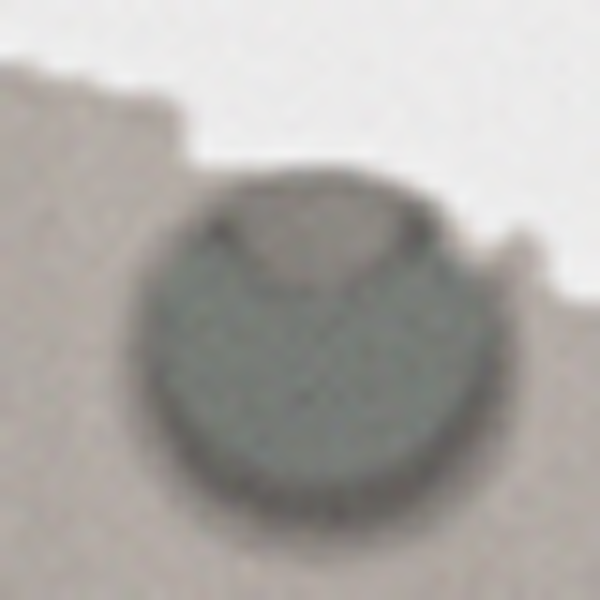

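Call:
play_rows --plan '[[[0,0.03,-0.05],[0,0,0]],[[0,0.06,-0.1],[0,0,0]],[[0,0.06,-0.15],[0,0,0]],[[0,0.06,-0.2],[0,0,0]],[[0,0.06,-0.2],[0,0,0]],[[0,0.06,-0.2],[0,0,0]],[[0,0.06,-0.2],[0,0,0]],[[0,0.06,-0.2],[0,0,0]],[[0,0.06,-0.2],[0,0,0]],[[0,0.06,-0.2],[0,0,0]]]'

```text
clock: 22.35
ee_pos: [0.4855, -0.0463, 0.1974]
tcp_rot: [1.973, 2.445, 0.0]
ft_force: [0.1, 0.4, -2.9]
grip_width: 0.278
```

Run:
```python
from h import *
np.set_printoptions(precision=4,suppress=True)
s=snap('wrist','w16');a=cv2.imread('pics/w16.png');cv2.imwrite('pics/w16c.png',cv2.resize(a[135:175,235:275],(500,500),interpolation=cv2.INTER_CUBIC))
s=snap('scene','c16')
o=bot.observe();print(o['clock'],o['ee_pos'],o['tcp_rot'],o['ft_force'],o['qvel'],o['grip_width']*87)
a=cv2.imread('pics/c16.png')
cv2.imwrite('pics/c16b.png',cv2.resize(a[150:340,75:300],(710,600)))
```

```text
22.45 [ 0.4855 -0.0463  0.1974] [1.9728 2.4449 0.    ] [-1.2042 -0.7134 -3.7012] [ 0.0005 -0.0002 -0.0009 -0.0022  0.0001 -0.0008] 23.592499236656806
```

View pics/w16c.png

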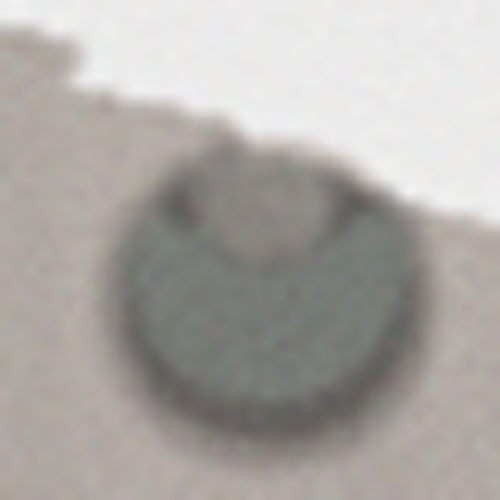

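View pics/c16b.png

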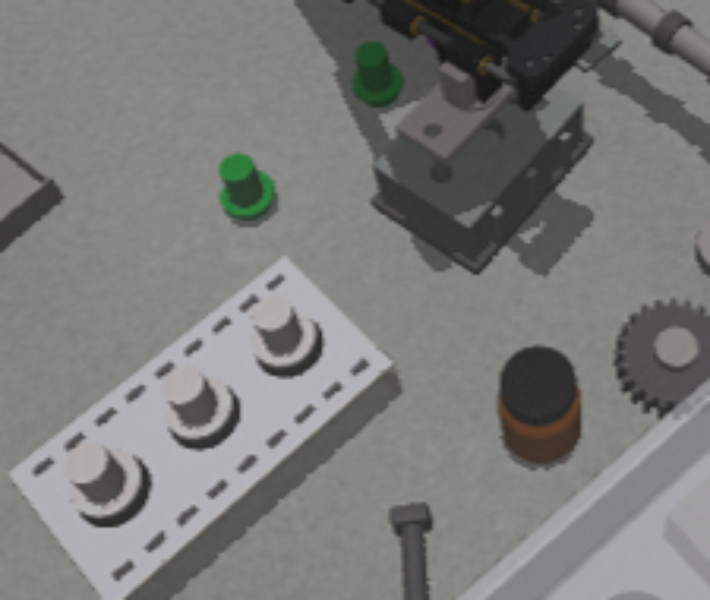

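```bash
python3 -c "
from workcell import job
print(job.sign_off())"
```

```text
the job is handed in; nothing more can be done
None
```

The blanking plug now stands on the free pad of the shelf. The cover is held level and still above the studs, and the job is handed in at about 22.5 s.

- **Plug:** the head measures at (0.5356, -0.2660) m, against a pad centre of (0.5356, -0.2658) m. It makes a straight row with the other two. I measured the spacing to the middle plug as 73.7 mm where 75 mm is expected; most of that looks like the wrist camera reading about 1–2 % short.
- **Cover:** the underside is about 110 mm above the table, roughly 15 mm above the stud tips. The tool is vertical, turned 0.213 rad to match the stud line, and I felt no contact.
- **Hole alignment:** through the +y hole the stud is centred across to about 0.2 mm. Along the stud line the cameras disagreed by 1–2 mm: the scene view asked for about 1.2 mm towards -y, and the wrist view then showed 1.2 mm too far. I settled between them, so the remaining error there should be about 1 mm or less, against 2.5 mm of play.
- **Less certain:** the -y hole could not be seen at the final height, and the side view of the stud tip was too blurred to use.
- **The rest of the scene:** the cover's underside crossed the shaft about 7 cm clear. I saw nothing else moved in the last scene picture, though I did not check every bystander.

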